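Roll the coal blank up the loading gutter and gate it

TASK

With the fingertips, gently roll the round coal blank lying in the steel gutter up the slope, over the crest and into the hollow against the end stop, so that it does not roll back; then push the gate bar fully in across the gutter behind it and draw clear. Do not lift the blank or take it out of the gutter, and leave the other things on the bench where they are.

Things in the scene. Friction and masses are not known exactly. Their poses are not given: they have to be found in the camera images.
- gutter: sloped steel gutter fixed to the bench, 270 mm long, open at the top. Origin on the bench under its centre line; x points uphill along it, y across it towards the gate's head, z up. Inside width 78 mm; side walls 4 mm thick, only 14 mm above its floor. Floor level at z 20 mm from x -155 to -65 mm, with an 8 mm lip at the low end. Nothing projects into it while the gate is out
- blank: the turned coal blank: a black solid cylinder, 44 mm diameter, 70 mm long, about 150 g, smooth (friction about 0.35), lying across the gutter on its low level part (centre 42 mm above the bench), free to roll. Origin at its centre; its y axis is the cylinder's axis (x and z turn as it rolls)
- ramp (a point): point on the gutter's floor, on its centre line, where the 10 degree ramp begins (x -65, z 20 mm in the gutter's frame); its x axis points up along the ramp, z is square to the ramp
- crest (a point): point on the gutter's floor, on its centre line, at the crest where the ramp ends (x 50, z 40 mm in the gutter's frame). Beyond it the floor falls 11 degrees into the hollow. A blank whose centre is past the crest rolls into the hollow by itself; short of the crest it rolls back down
- seat (a point): where the blank's centre lies when seated in the hollow (x 76, z 57 mm in the gutter's frame), touching the end stop: an upright steel plate across the gutter, 12 mm thick, its face at x 98 mm, its top 76 mm above the bench
- gate (a joint): how far the gate bar is pushed in, in m: 0 fully out, 0.06 fully in (hard end). Level steel bar, 10 mm wide, 12 high, 60 mm above the bench at gutter x 43 mm, just downhill of the seated blank. It slides towards the gutter's -y; tip at y 53 mm when out, -7 mm when in. Starts at 0 to 0.01; 1.5 N moves it, it stays where left. Its fixed guide, 75 mm high, stands at x 30 to 56, y 43 to 63 mm
- gate_head (a point): centre of the outer face of the gate's push plate, 34 mm wide, 36 mm high (42 to 78 mm above the bench), 10 mm thick; moves with the gate (gutter frame: x 43 mm, y 135 mm minus the gate's value, z 60 mm). The face looks to the gutter's +y; push it towards -y
- spare_blank: a second coal cylinder like the one in the gutter (44 mm diameter, 70 mm long), standing upright on the bench beside the gutter's far side; origin at the centre of its underside; a bystander
- lump_small: rough coal lump about 55 mm across and 42 mm high on the bench, near the gutter's low end on the gate's side; origin at the centre of its underside; a bystander
- lump_big: rough coal lump about 95 mm across and 65 mm high on the bench; origin at the centre of its underside; a bystander
- tin: closed steel tin, 60 mm diameter, 75 mm high, on the bench beside the gutter; origin at the centre of its underside; a bystander
- jar: amber glass jar, 64 mm diameter, 85 mm high; origin at the centre of its underside; a bystander
- brush: hand brush with wooden handle lying on the bench; a bystander
- scraper: small scraping tool with a wooden handle lying on the bench; a bystander
Mind the look-alikes: they are no part of the job. What is shaped like the blank but yellow is not meant.

How it is judged (in metres and radians):
On the way, in this order (a step that is already met when the one before it is completed fails the run):
1. the blank lies at rest in the hollow against the end stop, the gate still open (x of blank in the frame of gutter between 0.07 and 0.083 m and z of blank in the frame of gutter between 0.05 and 0.064 m and y of blank in the frame of gutter between -0.012 and 0.012 m and linear speed of blank below 0.02 m/s and value of joint gate below 0.03 m), for 0.2 s.
2. the gate bar is pushed fully in behind the seated blank (x of blank in the frame of gutter between 0.07 and 0.083 m and z of blank in the frame of gutter between 0.05 and 0.064 m and y of blank in the frame of gutter between -0.012 and 0.012 m and linear speed of blank below 0.02 m/s and value of joint gate above 0.054 m), for 0.2 s.
At the end, for the whole second after the job is handed in: The blank rests in the hollow against the end stop (centre within about 6 mm of its seat along the gutter, 12 mm across it, slower than 20 mm/s) and the gate bar is pushed in at least 54 of its 60 mm and at rest (all of step 2 and velocity of joint gate between -0.01 and 0.01 m/s); the robot touches nothing.
It fails at once if the blank is lifted (centre over 42 mm above the ramp's plane; it rolls at 22 to 30) (z of blank in the frame of ramp above 0.042 m).
It fails at once if the blank leaves the gutter (y of blank in the frame of gutter above 0.03 m or y of blank in the frame of gutter below -0.03 m or x of blank in the frame of gutter below -0.165 m or z of blank in the frame of gutter below 0.034 m).
It fails at once if the blank is squeezed or pushed with more than 25 N (contact force between the fingers and blank above 25 N).
It fails at once if another thing on the bench is moved by more than 30 mm (distance of any of spare_blank, lump_small, lump_big, tin, jar, brush, scraper from where it was at the start of the episode above 0.03 m).
It also fails if it takes over 58 s, if anything falls off the work surface, if the arm or the gripper's body presses on something with over 40 N, if the wrist force passes 120 N, or if a joint passes its speed limit or range.

ROBOT

A 7-joint arm with a two-finger parallel gripper is mounted at the origin on the work surface. World frame = base frame: x ahead of the robot, y to its left, z up, the work surface at z = 0. Lengths are in mm, angles in rad, forces in N, time in s.
With the tool pointing down it reaches from about 400 to 875 mm from the base axis. Payload 4.4 kg.
Tool frame: the origin (TCP) lies midway between the tips of the shut fingers; the grasp point (between the pads) lies 19 mm behind it; z points along the fingers, y is the direction in which the jaws open and shut (so a half turn about z gives the same grasp; the last joint's range is limited). The gripper opens to 85 mm and grips with 20 to 120 N. Pads are 22 mm wide; open, the fingers measure 114 mm over their backs; the gripper's body (76 mm by 85 mm) begins 54 mm behind the grasp point. The pads swing forward as they close: fully open they stand 13 mm farther back than shut.
Start: joints at [1.046, 0.628, 0.038, 1.517, -0.027, 0.996, -0.02], TCP at [287.895, -582.781, 231.313] pointing down, gripper open.
Joint ranges: [-3.06, 3.06], [-0.37, 2.12], [-1.25, 1.32], [0.18, 2.47], [-1.1, 4.24], [0.23, 1.98], [-2.94, 2.94]. Speed limits (rad/s): [2.57, 2.57, 3.14, 3.14, 3.14, 3.14, 3.14].

INTERFACE

Orientations are given as a unit quaternion [x, y, z, w].
In Python, from plant import ctrl gives the robot as it stands.
- The arm moves only by the tool carry_out, never from a script. Its argument "rows" is a list of rows, each an object with "delta_pos": the shift along the world's x, y, z in mm, a list of three; "angular": the turn, a rotation vector about the world's x, y, z in degrees, a list of three; "hand": the opening, from 0 (shut) to 1 (fully open). In form: [{"delta_pos": [tx, ty, tz], "angular": [rx, ry, rz], "hand": hand}, ...]. A call has 1 to 10 rows; each row shifts and turns the commanded pose from where the row before left it; what a row does not reach is not made up. A row lasts 1/10 s, in which the tool goes at most 50 mm and 8.59 degrees, less where a joint would pass 70% of its speed; a pose out of reach is approached as far as the arm can. A call is refused whole if a number of a shift passes 50 or a number of a turn 8.59, either way. A call with a gripper value outside its range is refused whole. The fingers move at their own pace and stop on an object; "newtons" is the grip in N (left out, the last holds). Time passes only in rows, so rows that do not move let the fingers close. It gives the time, the measured TCP pose, the force and the opening at its end, in the units of the state.
- ctrl.read_state(): the state, without advancing time (a new reading comes with each control period).
- ctrl.grab_frame(name): name is "scene" or "top"; returns a dict with "image" (384x512x3 uint8, red, green, blue), "camera_matrix" (3x3 intrinsics, pixels), "rvec" (rotation vector, rad) and "tvec" (3), from world to camera coordinates, as OpenCV has them. Camera axes: x right, y down, z forward; pixel columns grow to the right and rows downward; lengths in mm; the calibration is good to about 2 mm. A picture is of the moment at which its call begins. There is no depth.
- ctrl.close_job(): hands the job in, once; it reports no verdict.
The state is a dict: "time_s": time; "joints": joint angles; "dq": joint speeds; "joint_efforts": joint torques, N m; "ee_pos": TCP position; "tcp_rot": TCP orientation; "wrist_force": force on the tool from outside, world axes, zero at the start; "torque": the same for the moment, N m; "grip_width": finger opening in mm.
Only numpy, scipy, OpenCV 4.12 (cv2) and the standard library are available. Lean on these libraries where they do the work, as an engineer would, in place of code of your own. Each camera call takes 0.05 s, during which the arm holds its last target.

## Working session

There is one attempt and no reset: what is moved stays moved. The work goes in short steps, Python scripts to look and compute and a tool call to move; the robot and the scene stay as the last step left them, time stands still between calls to the robot, and variables do not carry over. Pictures are saved under pics/ and viewed, and the job is handed in when it is done.

Besides the shell and the picture viewer there is one more tool, called after ">>>" as name(argument=value, ...) on one line, values as JSON. carry_out: Moves the arm, as the interface text tells. Its arguments: {"type":"object","properties":{"rows":{"type":"array"},"newtons":{"type":"number"}},"required":["rows"]}

```bash
mkdir -p pics; ls; python3 - <<'E'
from plant import ctrl
import cv2,json
s=ctrl.read_state();print(s)
for n in("scene","top"):
    f=ctrl.grab_frame(n);cv2.imwrite(f"pics/{n}0.png",f["image"][:,:,::-1])
    print(n,f["camera_matrix"],f["rvec"],f["tvec"])
E
```

```text
pics
{'time_s': 0.0, 'joints': array([ 1.04622068,  0.6293243 ,  0.03842781,  1.51835868, -0.02697558,
        0.99629455, -0.01998076]), 'dq': array([ 0.00101255,  0.00023349,  0.00160288, -0.00153396, -0.00085192,
       -0.00033668,  0.00039303]), 'joint_efforts': array([-8.84654110e-04, -5.63408732e+01,  1.22605383e+00, -1.93453932e+01,
        1.09479626e-02,  1.01839119e-02,  1.93110475e-05]), 'ee_pos': array([ 287.60720462, -582.22066626,  230.40595644]), 'tcp_rot': array([ 9.73800327e-01,  2.27402839e-01, -2.29526495e-04, -9.04965285e-04]), 'wrist_force': array([ 0.51668813, -0.122828  , -0.4007112 ]), 'torque': array([-0.04143457, -0.04112756,  0.00350473]), 'grip_width': 85.0950949168826}
scene [[381.66510527   0.         254.73641778]
 [  0.         381.66510527 189.80585957]
 [  0.           0.           1.        ]] [ 1.91831971  1.0096234  -0.58248602] [-342.31099244 -194.8667668  1665.33289703]
top [[483.15662676   0.         256.74167451]
 [  0.         483.15662676 190.76636996]
 [  0.           0.           1.        ]] [ 2.19378872 -2.15954794  0.12508252] [ -22.81524656  609.18472763 1334.34041925]
```

View pics/scene0.png

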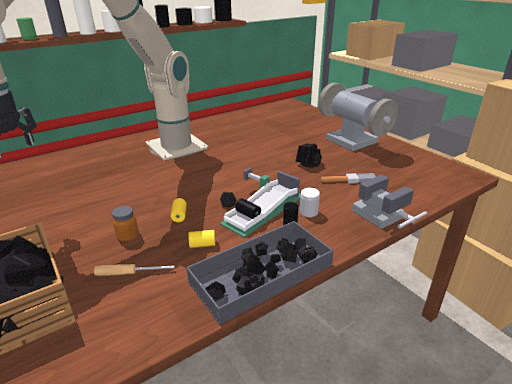

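View pics/top0.png

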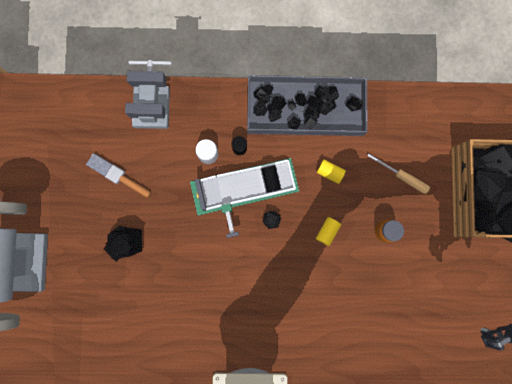

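```bash
python3 - <<'E'
import cv2
a=cv2.imread("pics/top0.png")[130:250,180:310];cv2.imwrite("pics/top_c.png",cv2.resize(a,None,fx=6,fy=5,interpolation=cv2.INTER_CUBIC)[:600])
a=cv2.imread("pics/scene0.png")[160:250,210:330];cv2.imwrite("pics/scene_c.png",cv2.resize(a,None,fx=6,fy=6,interpolation=cv2.INTER_CUBIC))
E
```

```text
(no output)
```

View pics/top_c.png

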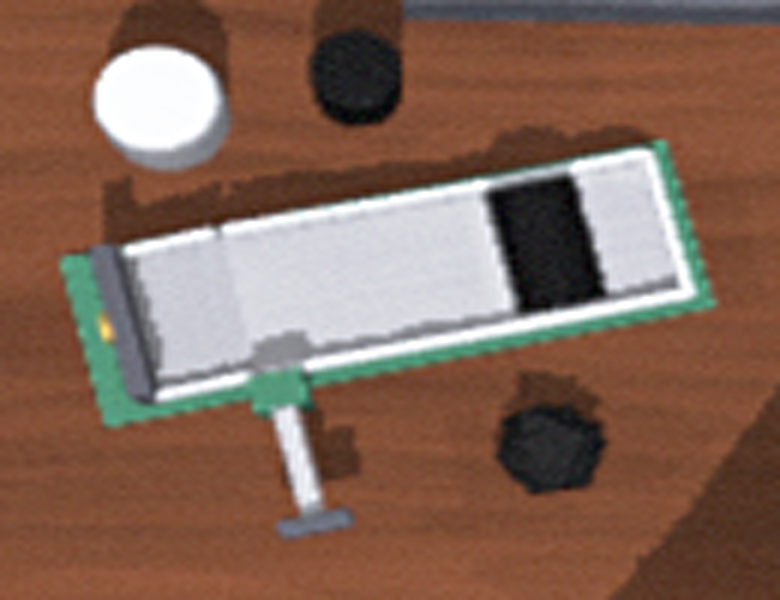

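View pics/scene_c.png

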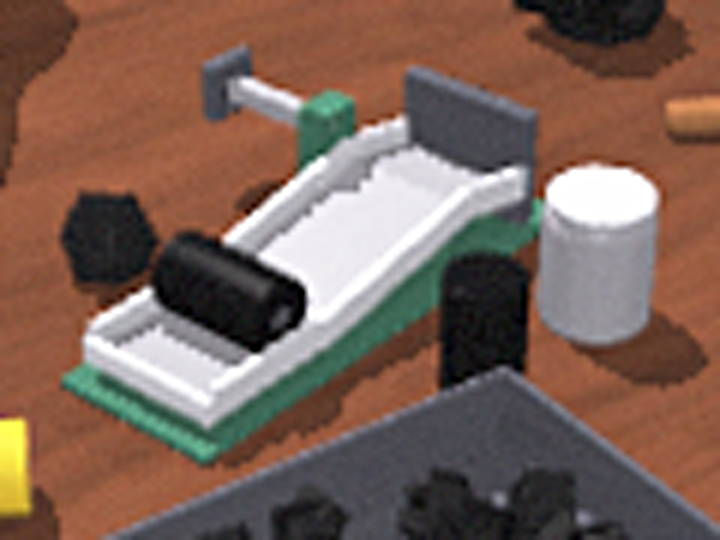

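```bash
cat > h.py <<'E'
import numpy as np,cv2
from scipy.optimize import least_squares
K={"scene":(np.array([[381.66510527,0,254.73641778],[0,381.66510527,189.80585957],[0,0,1.]]),np.array([1.91831971,1.0096234,-0.58248602]),np.array([-342.31099244,-194.8667668,1665.33289703])),
"top":(np.array([[483.15662676,0,256.74167451],[0,483.15662676,190.76636996],[0,0,1.]]),np.array([2.19378872,-2.15954794,0.12508252]),np.array([-22.81524656,609.18472763,1334.34041925]))}
def proj(n,P):
    k,r,t=K[n];return cv2.projectPoints(np.asarray(P,float).reshape(-1,3),r,t,k,None)[0].reshape(-1,2)
def ray(n,uv,z):
    k,r,t=K[n];R=cv2.Rodrigues(r)[0];d=R.T@np.linalg.inv(k)@np.array([uv[0],uv[1],1.]);c=-R.T@t
    return c+d*(z-c[2])/d[2]
def g2w(p,P):
    P=np.asarray(P,float).reshape(-1,3);c,s=np.cos(p[2]),np.sin(p[2])
    return np.c_[p[0]+c*P[:,0]-s*P[:,1],p[1]+s*P[:,0]+c*P[:,1],P[:,2]]
def w2g(p,P):
    P=np.asarray(P,float).reshape(-1,3)-[p[0],p[1],0];c,s=np.cos(p[2]),np.sin(p[2])
    return np.c_[c*P[:,0]+s*P[:,1],-s*P[:,0]+c*P[:,1],P[:,2]]
def fitblank_top(): pass
E
python3 - <<'E'
from h import *
def ct(X,Y): return [(X+.5)/6-.5+180,(Y+.5)/5-.5+130]
def cs(X,Y): return [(X+.5)/6-.5+210,(Y+.5)/6-.5+160]
T=[((-160,-43,34),ct(657,148)),((-160,43,34),ct(693,297)),((98,-43,76),ct(118,247)),((98,43,76),ct(157,400)),((110,-43,76),ct(92,248)),((110,43,76),ct(135,402))]
S=[((98,43,76),cs(407,68)),((98,-43,76),cs(536,112)),((-160,43,34),cs(88,328)),((-160,-43,34),cs(212,402))]
def res(p):
    return np.r_[(proj("top",g2w(p,[a for a,_ in T]))-[b for _,b in T]).ravel(),(proj("scene",g2w(p,[a for a,_ in S]))-[b for _,b in S]).ravel()]
c=ray("top",(245,186),40);print(c)
r=least_squares(res,[c[0],c[1],1.4],loss="soft_l1");p=r.x
print(p,np.degrees(p[2]));print(r.fun.reshape(-1,2).round(1))
print("head top outer", [w2g(p,ray("top",ct(*q),78)).round(1) for q in [(277,525),(352,510),(280,538),(354,521)]])
print("blank top edge center?",[w2g(p,ray("top",ct(*q),z)).round(1) for q,z in [((488,190),42),((517,311),42),((573,178),42),((605,296),42)]])
for n,uv,z in[("tin",ct(160,90),75),("spare",ct(357,65),70),("small",ct(552,445),30)]:
    w=ray("top",uv,z);print(n,w.round(),w2g(p,w).round())
for n,P in [("ramp",(-65,0,20)),("crest",(50,0,40)),("seat",(76,0,57)),("head0",(43,135,60)),("blank-100",(-100,0,42))]: print(n,g2w(p,P).round(1))
E
```

```text
[621.43834316  20.06589323  40.        ]
[619.68128267  42.05302619   1.82945919] 104.82029030175394
[[-0.7 -0.5]
 [ 0.8 -1.1]
 [-1.  -0.6]
 [-0.2 -0.7]
 [-1.   0.3]
 [-0.9 -0. ]
 [-1.4 -0. ]
 [-2.2  0.7]
 [-1.7 -0. ]
 [-1.3 -1.4]]
head top outer [array([[ 60.9, 123.8,  78. ]]), array([[ 26.3, 124.1,  78. ]]), array([[ 61.3, 130.9,  78. ]]), array([[ 26.8, 130.1,  78. ]])]
blank top edge center? [array([[-77.6, -35.7,  42. ]]), array([[-74.2,  34. ,  42. ]]), array([[-118.1,  -32.8,   42. ]]), array([[-116.2,   35.6,   42. ]])]
tin [722. 128.  75.] [[  57. -121.   75.]]
spare [739.  38.  70.] [[ -34. -114.   70.]]
small [532. -56.  30.] [[-72. 110.  30.]]
ramp [[636.3 -20.8  20. ]]
crest [[606.9  90.4  40. ]]
seat [[600.2 115.5  57. ]]
head0 [[478.2  49.1  60. ]]
blank-100 [[645.3 -54.6  42. ]]
```

>>> carry_out(rows=[{"delta_pos": [18.5, 24.2, 0], "angular": [0, 0, 3.93], "hand": 0.35}, {"delta_pos": [18.5, 24.2, 0], "angular": [0, 0, 3.93], "hand": 0.35}, {"delta_pos": [18.5, 24.2, 0], "angular": [0, 0, 3.93], "hand": 0.35}, {"delta_pos": [18.5, 24.2, 0], "angular": [0, 0, 3.93], "hand": 0.35}, {"delta_pos": [18.5, 24.2, 0], "angular": [0, 0, 3.93], "hand": 0.35}, {"delta_pos": [18.5, 24.2, 0], "angular": [0, 0, 3.93], "hand": 0.35}, {"delta_pos": [18.5, 24.2, 0], "angular": [0, 0, 3.93], "hand": 0.35}, {"delta_pos": [18.5, 24.2, 0], "angular": [0, 0, 3.93], "hand": 0.35}, {"delta_pos": [18.5, 24.2, 0], "angular": [0, 0, 3.93], "hand": 0.35}, {"delta_pos": [18.5, 24.2, 0], "angular": [0, 0, 3.93], "hand": 0.35}])

```text
time_s: 1.1
ee_pos: [473.3, -339.6, 231.0]
tcp_rot: [0.84, 0.543, -0.0, -0.0]
wrist_force: [0.5, -0.1, 0.8]
grip_width: 29.9
```

>>> carry_out(rows=[{"delta_pos": [18.5, 24.2, -8], "angular": [0, 0, 3.93], "hand": 0.35}, {"delta_pos": [18.5, 24.2, -8], "angular": [0, 0, 3.93], "hand": 0.35}, {"delta_pos": [18.5, 24.2, -8], "angular": [0, 0, 3.93], "hand": 0.35}, {"delta_pos": [18.5, 24.2, -8], "angular": [0, 0, 3.93], "hand": 0.35}, {"delta_pos": [18.5, 24.2, -8], "angular": [0, 0, 3.93], "hand": 0.35}, {"delta_pos": [18.5, 24.2, -8], "angular": [0, 0, 3.93], "hand": 0.35}, {"delta_pos": [18.5, 24.2, -8], "angular": [0, 0, 3.93], "hand": 0.35}, {"delta_pos": [18.5, 24.2, -8], "angular": [0, 0, 3.93], "hand": 0.35}, {"delta_pos": [18.5, 24.2, -8], "angular": [0, 0, 3.93], "hand": 0.35}, {"delta_pos": [18.5, 24.2, -8], "angular": [0, 0, 3.93], "hand": 0.35}])

```text
time_s: 2.1
ee_pos: [658.2, -97.8, 150.5]
tcp_rot: [0.608, 0.794, -0.0, -0.0]
wrist_force: [-0.8, -1.1, 0.2]
grip_width: 29.8
```

```bash
cat >> h.py <<'E'
P=np.array([619.68,42.05,1.82946])
from scipy.spatial.transform import Rotation as Ro
def st(ctrl):
    s=ctrl.read_state();R=Ro.from_quat(s["tcp_rot"]).as_matrix()
    print("t",round(s["time_s"],2),"tcp",s["ee_pos"].round(1),"g",w2g(P,s["ee_pos"]).round(1),"ty",np.degrees(np.arctan2(R[1,1],R[0,1])).round(1),"tz",R[:,2].round(3),"F",s["wrist_force"].round(1),"w",round(s["grip_width"],1),"q",s["joints"].round(2))
def shot(ctrl,n,name,box,f):
    im=ctrl.grab_frame(n)["image"][:,:,::-1];x0,x1,y0,y1=box
    cv2.imwrite(f"pics/{name}.png",cv2.resize(np.ascontiguousarray(im[y0:y1,x0:x1]),None,fx=f,fy=f,interpolation=cv2.INTER_CUBIC))
E
python3 - <<'E'
from plant import ctrl
from h import *
st(ctrl)
shot(ctrl,"scene","s1",(190,340,140,250),5)
shot(ctrl,"top","t1",(180,320,130,240),5)
E
```

```text
t 2.1 tcp [658.2 -97.8 150.5] g [[-145.1   -1.4  150.5]] ty 15.0 tz [-0.001 -0.    -1.   ] F [-0.8 -1.1  0.2] w 29.8 q [ 0.28  0.75 -0.31  1.54  0.27  0.89  0.14]
```

View pics/s1.png

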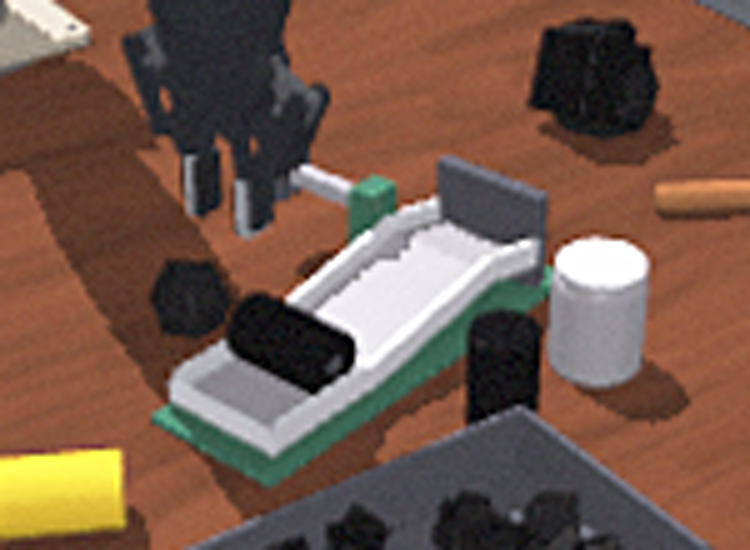

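View pics/t1.png

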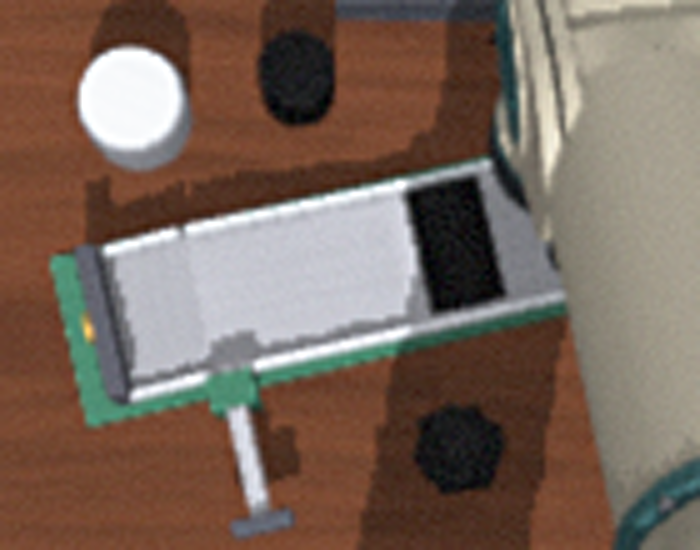

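>>> carry_out(rows=[{"delta_pos": [-1, 0, -30], "angular": [0, 0, 0], "hand": 0.35}, {"delta_pos": [0, 0, -30], "angular": [0, 0, 0], "hand": 0.35}, {"delta_pos": [0, 0, -25], "angular": [0, 0, 0], "hand": 0.35}, {"delta_pos": [0, 0, -15], "angular": [0, 0, 0], "hand": 0.35}, {"delta_pos": [0, 0, -15], "angular": [0, 0, 0], "hand": 0.35}, {"delta_pos": [0, 0, 0], "angular": [0, 0, 0], "hand": 0.35}])

```text
time_s: 2.8
ee_pos: [655.5, -99.0, 34.5]
tcp_rot: [0.61, 0.793, -0.001, -0.001]
wrist_force: [-0.2, -0.1, -0.1]
grip_width: 29.8
```

```bash
python3 - <<'E'
from plant import ctrl
from h import *
st(ctrl)
shot(ctrl,"scene","s2",(190,340,140,250),5)
E
```

```text
t 2.8 tcp [655.5 -99.   34.5] g [[-145.5    1.5   34.5]] ty 14.9 tz [-0.003  0.    -1.   ] F [-0.2 -0.1 -0.1] w 29.8 q [ 0.26  0.9  -0.26  1.6   0.33  0.69  0.09]
```

View pics/s2.png

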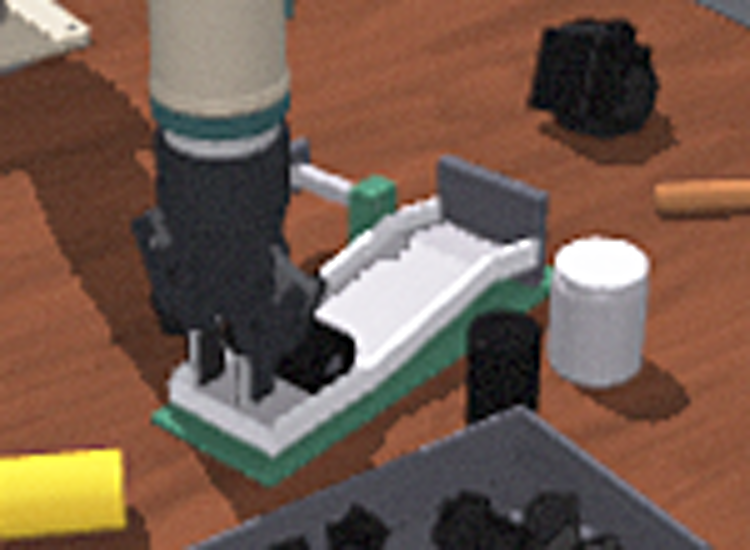

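>>> carry_out(rows=[{"delta_pos": [-1, 3.9, 0], "angular": [0, 0, 0], "hand": 0.35}, {"delta_pos": [-1, 3.9, 0], "angular": [0, 0, 0], "hand": 0.35}, {"delta_pos": [-1, 3.9, 0], "angular": [0, 0, 0], "hand": 0.35}, {"delta_pos": [-0.8, 2.9, 0], "angular": [0, 0, 0], "hand": 0.35}, {"delta_pos": [-0.5, 1.9, 0], "angular": [0, 0, 0], "hand": 0.35}, {"delta_pos": [-0.5, 1.9, 0], "angular": [0, 0, 0], "hand": 0.35}, {"delta_pos": [-0.8, 2.9, 0], "angular": [0, 0, 0], "hand": 0.35}, {"delta_pos": [-0.8, 2.9, 0], "angular": [0, 0, 0], "hand": 0.35}, {"delta_pos": [-0.8, 2.9, 0], "angular": [0, 0, 0], "hand": 0.35}, {"delta_pos": [-0.8, 2.9, 0], "angular": [0, 0, 0], "hand": 0.35}])

```text
time_s: 3.85
ee_pos: [648.8, -68.5, 36.3]
tcp_rot: [0.61, 0.793, 0.0, -0.0]
wrist_force: [-0.2, 1.0, -0.3]
grip_width: 29.9
```

```bash
python3 - <<'E'
from plant import ctrl
from h import *
st(ctrl)
shot(ctrl,"scene","s3",(190,340,140,250),5)
shot(ctrl,"top","t3",(180,320,130,240),5)
E
```

```text
t 3.85 tcp [648.8 -68.5  36.3] g [[-1.143e+02  1.000e-01  3.630e+01]] ty 14.9 tz [-0.  0. -1.] F [-0.2  1.  -0.3] w 29.9 q [ 0.21  0.88 -0.26  1.64  0.32  0.66  0.05]
```

View pics/s3.png

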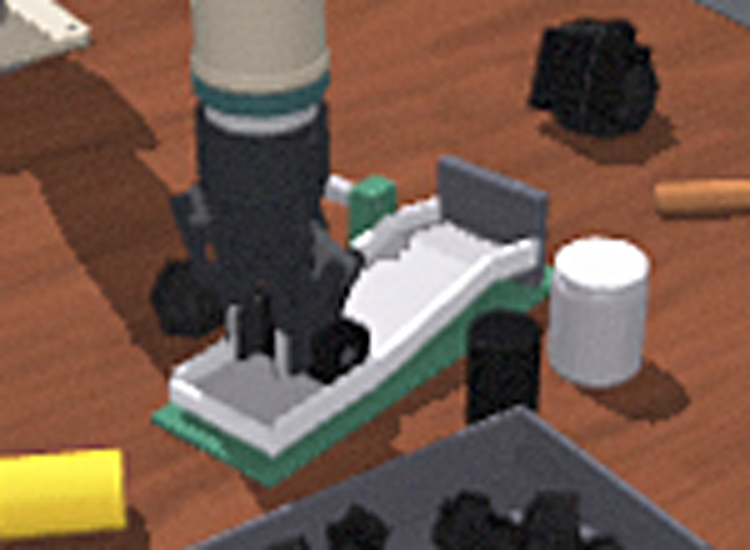

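View pics/t3.png

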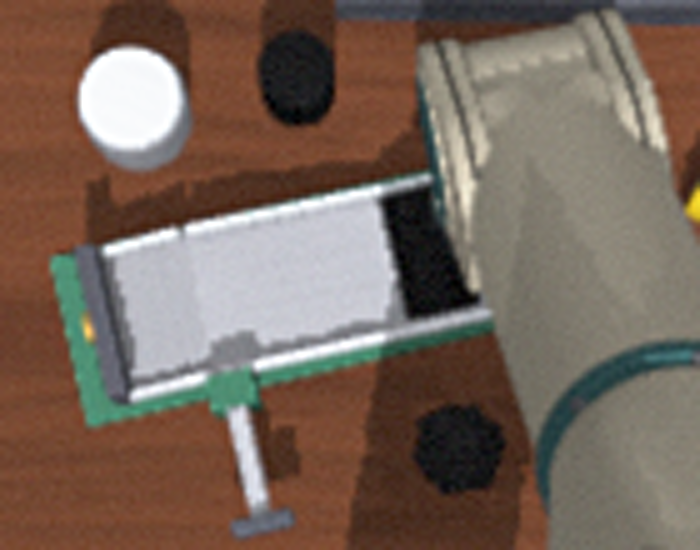

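>>> carry_out(rows=[{"delta_pos": [-0.8, 2.9, 0], "angular": [0, 0, 0], "hand": 0.35}, {"delta_pos": [-0.8, 2.9, 0], "angular": [0, 0, 0], "hand": 0.35}, {"delta_pos": [-0.8, 2.9, 0], "angular": [0, 0, 0], "hand": 0.35}, {"delta_pos": [-0.8, 2.9, 0], "angular": [0, 0, 0], "hand": 0.35}, {"delta_pos": [-0.8, 2.9, 0], "angular": [0, 0, 0], "hand": 0.35}, {"delta_pos": [-0.8, 2.9, 0.5], "angular": [0, 0, 0], "hand": 0.35}, {"delta_pos": [-0.8, 2.9, 0.5], "angular": [0, 0, 0], "hand": 0.35}, {"delta_pos": [-0.8, 2.9, 0.5], "angular": [0, 0, 0], "hand": 0.35}, {"delta_pos": [-0.8, 2.9, 0.5], "angular": [0, 0, 0], "hand": 0.35}, {"delta_pos": [-0.8, 2.9, 0.5], "angular": [0, 0, 0], "hand": 0.35}])

```text
time_s: 4.95
ee_pos: [640.9, -39.7, 38.9]
tcp_rot: [0.61, 0.793, 0.0, 0.0]
wrist_force: [0.9, -1.5, 0.1]
grip_width: 29.7
```

>>> carry_out(rows=[{"delta_pos": [-0.8, 2.9, 0.5], "angular": [0, 0, 0], "hand": 0.35}, {"delta_pos": [-0.8, 2.9, 0.5], "angular": [0, 0, 0], "hand": 0.35}, {"delta_pos": [-0.8, 2.9, 0.5], "angular": [0, 0, 0], "hand": 0.35}, {"delta_pos": [-0.8, 2.9, 0.5], "angular": [0, 0, 0], "hand": 0.35}, {"delta_pos": [-0.8, 2.9, 0.5], "angular": [0, 0, 0], "hand": 0.35}, {"delta_pos": [-0.8, 2.9, 0.5], "angular": [0, 0, 0], "hand": 0.35}, {"delta_pos": [-0.8, 2.9, 0.5], "angular": [0, 0, 0], "hand": 0.35}, {"delta_pos": [-0.8, 2.9, 0.5], "angular": [0, 0, 0], "hand": 0.35}, {"delta_pos": [-0.8, 2.9, 0.5], "angular": [0, 0, 0], "hand": 0.35}, {"delta_pos": [-0.8, 2.9, 0.5], "angular": [0, 0, 0], "hand": 0.35}])

```text
time_s: 5.95
ee_pos: [632.8, -10.6, 43.8]
tcp_rot: [0.61, 0.793, -0.0, -0.0]
wrist_force: [-0.8, -0.3, 0.7]
grip_width: 29.9
```

```bash
python3 - <<'E'
from plant import ctrl
from h import *
st(ctrl)
shot(ctrl,"scene","s4",(190,340,140,250),5)
shot(ctrl,"top","t4",(180,320,130,240),5)
E
```

```text
t 5.95 tcp [632.8 -10.6  43.8] g [[-54.2   0.8  43.8]] ty 14.9 tz [-0. -0. -1.] F [-0.8 -0.3  0.7] w 29.9 q [ 0.12  0.85 -0.24  1.7   0.31  0.63 -0.04]
```

View pics/s4.png

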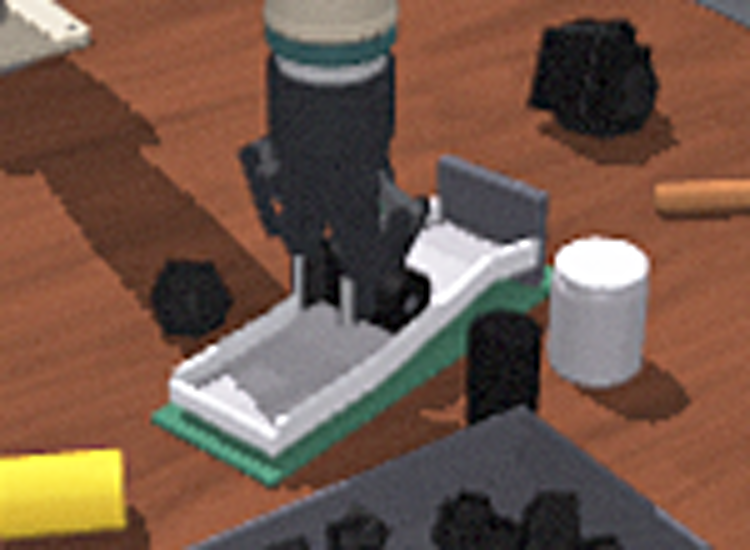

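View pics/t4.png

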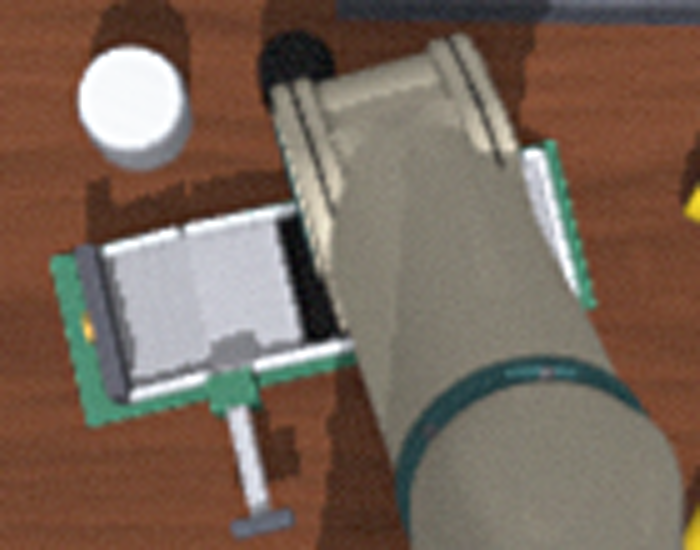

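>>> carry_out(rows=[{"delta_pos": [-0.8, 2.9, 0.5], "angular": [0, 0, 0], "hand": 0.35}, {"delta_pos": [-0.8, 2.9, 0.5], "angular": [0, 0, 0], "hand": 0.35}, {"delta_pos": [-0.8, 2.9, 0.5], "angular": [0, 0, 0], "hand": 0.35}, {"delta_pos": [-0.8, 2.9, 0.5], "angular": [0, 0, 0], "hand": 0.35}, {"delta_pos": [-0.8, 2.9, 0.5], "angular": [0, 0, 0], "hand": 0.35}, {"delta_pos": [-0.8, 2.9, 0.5], "angular": [0, 0, 0], "hand": 0.35}, {"delta_pos": [-0.8, 2.9, 0.5], "angular": [0, 0, 0], "hand": 0.35}, {"delta_pos": [-0.8, 2.9, 0.5], "angular": [0, 0, 0], "hand": 0.35}, {"delta_pos": [-0.8, 2.9, 0.5], "angular": [0, 0, 0], "hand": 0.35}, {"delta_pos": [-0.8, 2.9, 0.5], "angular": [0, 0, 0], "hand": 0.35}])

```text
time_s: 7.05
ee_pos: [624.8, 18.4, 48.8]
tcp_rot: [0.61, 0.793, 0.0, -0.0]
wrist_force: [-0.4, -0.9, 1.2]
grip_width: 29.5
```

>>> carry_out(rows=[{"delta_pos": [-0.8, 2.9, 0.5], "angular": [0, 0, 0], "hand": 0.35}, {"delta_pos": [-0.8, 2.9, 0.5], "angular": [0, 0, 0], "hand": 0.35}, {"delta_pos": [-0.8, 2.9, 0.5], "angular": [0, 0, 0], "hand": 0.35}, {"delta_pos": [-0.8, 2.9, 0.5], "angular": [0, 0, 0], "hand": 0.35}, {"delta_pos": [-0.8, 2.9, 0.5], "angular": [0, 0, 0], "hand": 0.35}, {"delta_pos": [-0.8, 2.9, 0.5], "angular": [0, 0, 0], "hand": 0.35}, {"delta_pos": [-0.8, 2.9, 0.5], "angular": [0, 0, 0], "hand": 0.35}, {"delta_pos": [-0.8, 2.9, 0.5], "angular": [0, 0, 0], "hand": 0.35}])

```text
time_s: 7.85
ee_pos: [618.4, 41.7, 52.8]
tcp_rot: [0.61, 0.793, 0.0, -0.0]
wrist_force: [0.6, -1.5, 1.3]
grip_width: 29.7
```

```bash
python3 - <<'E'
from plant import ctrl
from h import *
st(ctrl)
shot(ctrl,"scene","s5",(190,340,140,250),5)
shot(ctrl,"top","t5",(180,320,130,240),5)
E
```

```text
t 7.85 tcp [618.4  41.7  52.8] g [[-0.   1.3 52.8]] ty 14.9 tz [-0.  0. -1.] F [ 0.6 -1.5  1.3] w 29.7 q [ 0.03  0.82 -0.24  1.73  0.3   0.62 -0.12]
```

View pics/s5.png

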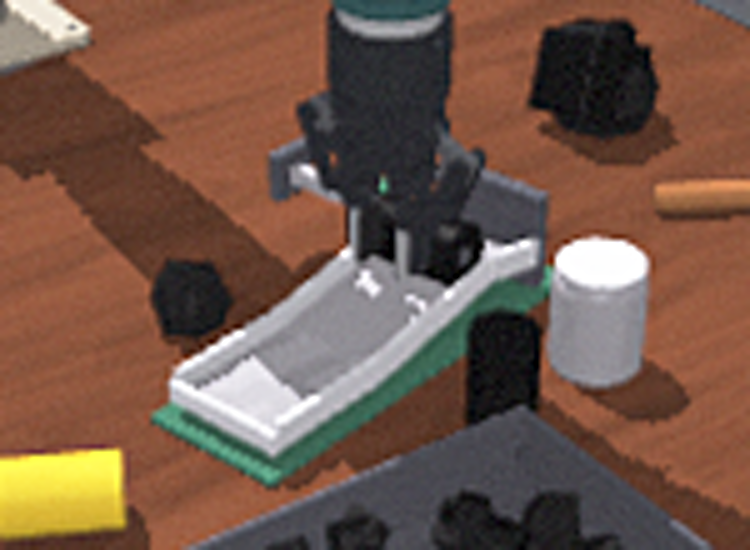

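View pics/t5.png

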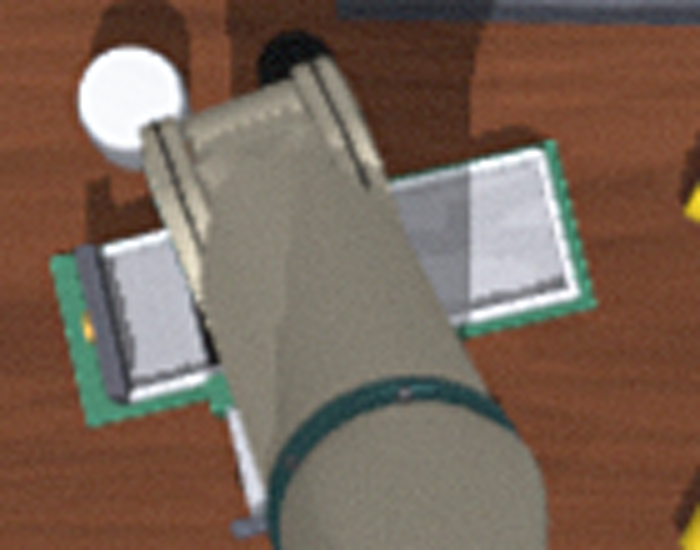

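>>> carry_out(rows=[{"delta_pos": [-0.5, 1.9, 0.4], "angular": [0, 0, 0], "hand": 0.35}, {"delta_pos": [-0.5, 1.9, 0.4], "angular": [0, 0, 0], "hand": 0.35}, {"delta_pos": [-0.5, 1.9, 0.4], "angular": [0, 0, 0], "hand": 0.35}, {"delta_pos": [-0.5, 1.9, 0.4], "angular": [0, 0, 0], "hand": 0.35}, {"delta_pos": [-0.5, 1.9, 0.3], "angular": [0, 0, 0], "hand": 0.35}, {"delta_pos": [-0.5, 1.9, 0.3], "angular": [0, 0, 0], "hand": 0.35}, {"delta_pos": [-0.5, 1.9, 0.3], "angular": [0, 0, 0], "hand": 0.35}, {"delta_pos": [-0.5, 1.9, 0], "angular": [0, 0, 0], "hand": 0.35}, {"delta_pos": [-0.5, 1.9, 0], "angular": [0, 0, 0], "hand": 0.35}, {"delta_pos": [-0.5, 1.9, 0], "angular": [0, 0, 0], "hand": 0.35}])

```text
time_s: 8.95
ee_pos: [613.3, 60.9, 55.2]
tcp_rot: [0.609, 0.793, 0.0, -0.0]
wrist_force: [0.5, -0.0, 1.4]
grip_width: 29.8
```

>>> carry_out(rows=[{"delta_pos": [-0.5, 1.9, 0], "angular": [0, 0, 0], "hand": 0.35}, {"delta_pos": [-0.5, 1.9, 0], "angular": [0, 0, 0], "hand": 0.35}, {"delta_pos": [-0.5, 1.9, 0], "angular": [0, 0, 0], "hand": 0.35}, {"delta_pos": [-0.5, 1.9, 0], "angular": [0, 0, 0], "hand": 0.35}, {"delta_pos": [0, 0, 0], "angular": [0, 0, 0], "hand": 0.35}, {"delta_pos": [0, 0, 0], "angular": [0, 0, 0], "hand": 0.35}, {"delta_pos": [0, 0, 0], "angular": [0, 0, 0], "hand": 0.35}, {"delta_pos": [0, 0, 0], "angular": [0, 0, 0], "hand": 0.35}])

```text
time_s: 9.75
ee_pos: [611.5, 67.8, 55.3]
tcp_rot: [0.61, 0.793, -0.0, 0.0]
wrist_force: [0.8, 0.3, -0.5]
grip_width: 29.7
```

```bash
python3 - <<'E'
from plant import ctrl
from h import *
st(ctrl)
shot(ctrl,"scene","s6",(190,340,140,250),5)
shot(ctrl,"top","t6",(180,320,130,240),5)
E
```

```text
t 9.75 tcp [611.5  67.8  55.3] g [[27.   1.3 55.3]] ty 14.9 tz [ 0. -0. -1.] F [ 0.8  0.3 -0.5] w 29.7 q [-0.01  0.81 -0.23  1.75  0.29  0.62 -0.16]
```

View pics/s6.png

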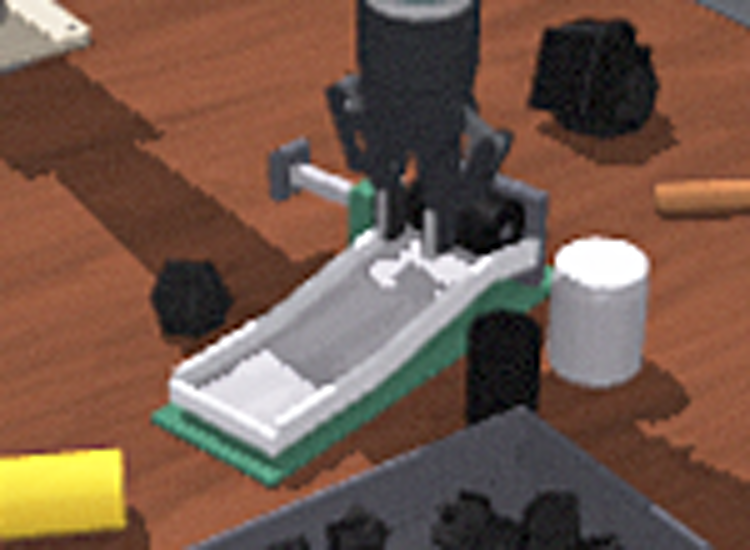

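View pics/t6.png

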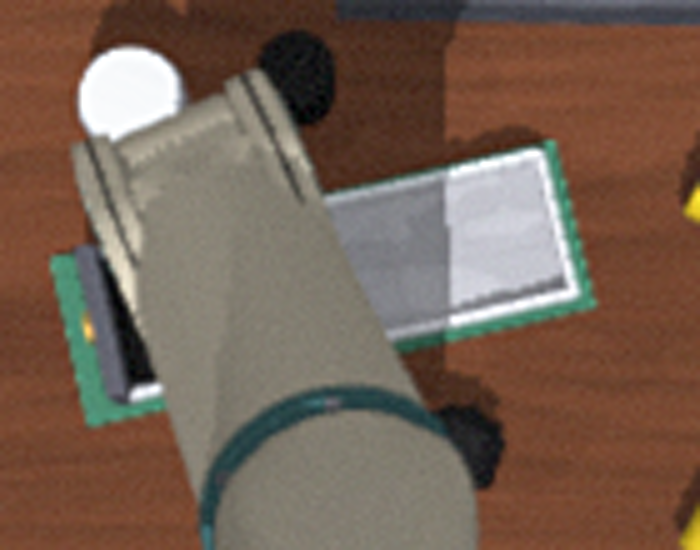

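>>> carry_out(rows=[{"delta_pos": [1, -4, 3], "angular": [0, 0, 0], "hand": 0.35}, {"delta_pos": [0, 0, 25], "angular": [0, 0, 0], "hand": 0.35}, {"delta_pos": [0, 0, 35], "angular": [0, 0, 0], "hand": 0.35}, {"delta_pos": [0, 0, 32], "angular": [0, 0, 0], "hand": 0.2}, {"delta_pos": [-34, -5, 0], "angular": [0, 0, 0], "hand": 0}, {"delta_pos": [-34, -5, 0], "angular": [0, 0, 0], "hand": 0}, {"delta_pos": [-34, -5, 0], "angular": [0, 0, 0], "hand": 0}, {"delta_pos": [-34, -5, 0], "angular": [0, 0, 0], "hand": 0}, {"delta_pos": [-34, -4, 0], "angular": [0, 0, 0], "hand": 0}, {"delta_pos": [0, 0, 0], "angular": [0, 0, 0], "hand": 0}])

```text
time_s: 10.85
ee_pos: [436.8, 38.4, 150.3]
tcp_rot: [0.61, 0.793, -0.003, -0.002]
wrist_force: [-0.1, -0.6, 0.1]
grip_width: -0.1
```

```bash
python3 - <<'E'
from plant import ctrl
from h import *
st(ctrl)
shot(ctrl,"scene","s7",(190,340,140,250),5)
shot(ctrl,"top","t7",(180,320,130,240),5)
E
```

```text
t 10.85 tcp [436.8  38.4 150.3] g [[ 43.2 177.7 150.3]] ty 14.9 tz [-0.006 -0.002 -1.   ] F [-0.1 -0.6  0.1] w -0.1 q [ 0.05  0.48 -0.28  2.16  0.26  0.54 -0.16]
```

View pics/s7.png

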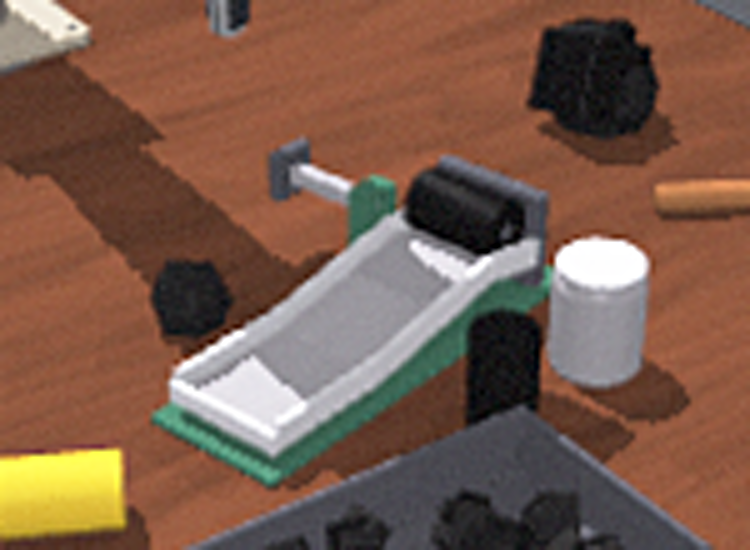

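View pics/t7.png

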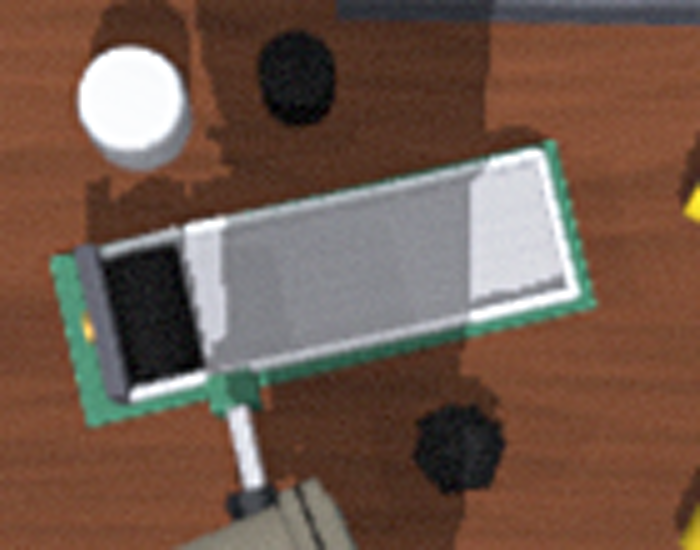

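>>> carry_out(rows=[{"delta_pos": [0, 0, -30], "angular": [0, 0, 0], "hand": 0}, {"delta_pos": [0, 0, -30], "angular": [0, 0, 0], "hand": 0}, {"delta_pos": [0, 0, -25], "angular": [0, 0, 0], "hand": 0}, {"delta_pos": [0, 0, -10], "angular": [0, 0, 0], "hand": 0}, {"delta_pos": [9.7, 2.6, 0], "angular": [0, 0, 0], "hand": 0}, {"delta_pos": [9.7, 2.6, 0], "angular": [0, 0, 0], "hand": 0}, {"delta_pos": [4.8, 1.3, 0], "angular": [0, 0, 0], "hand": 0}])

```text
time_s: 11.65
ee_pos: [469.5, 47.3, 56.4]
tcp_rot: [0.61, 0.793, 0.002, 0.001]
wrist_force: [-2.0, 0.2, -0.8]
grip_width: 0.0
```

>>> carry_out(rows=[{"delta_pos": [3.9, 1, 0], "angular": [0, 0, 0], "hand": 0}, {"delta_pos": [3.9, 1, 0], "angular": [0, 0, 0], "hand": 0}, {"delta_pos": [3.9, 1, 0], "angular": [0, 0, 0], "hand": 0}, {"delta_pos": [3.9, 1, 0], "angular": [0, 0, 0], "hand": 0}, {"delta_pos": [3.9, 1, 0], "angular": [0, 0, 0], "hand": 0}])

```text
time_s: 12.15
ee_pos: [486.4, 51.4, 55.4]
tcp_rot: [0.61, 0.793, -0.0, 0.0]
wrist_force: [-1.1, -1.1, 0.8]
grip_width: 0.3
```

```bash
python3 - <<'E'
from plant import ctrl
from h import *
st(ctrl)
shot(ctrl,"scene","s8",(190,340,140,250),5)
E
```

```text
t 12.15 tcp [486.4  51.4  55.4] g [[ 43.1 126.5  55.4]] ty 14.9 tz [-0. -0. -1.] F [-1.1 -1.1  0.8] w 0.3 q [-0.03  0.7  -0.19  2.1   0.34  0.37 -0.24]
```

View pics/s8.png

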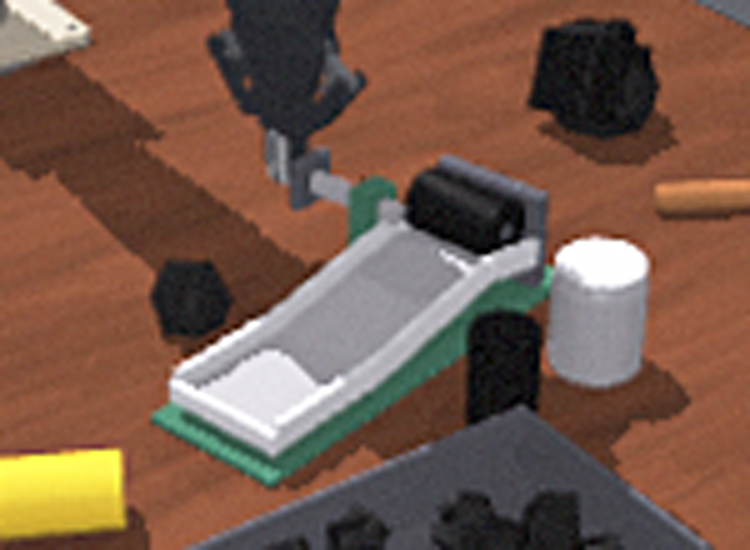

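>>> carry_out(rows=[{"delta_pos": [3.9, 1, 0], "angular": [0, 0, 0], "hand": 0}, {"delta_pos": [3.9, 1, 0], "angular": [0, 0, 0], "hand": 0}, {"delta_pos": [3.9, 1, 0], "angular": [0, 0, 0], "hand": 0}, {"delta_pos": [3.9, 1, 0], "angular": [0, 0, 0], "hand": 0}, {"delta_pos": [3.9, 1, 0], "angular": [0, 0, 0], "hand": 0}, {"delta_pos": [3.9, 1, 0], "angular": [0, 0, 0], "hand": 0}, {"delta_pos": [2.9, 0.8, 0], "angular": [0, 0, 0], "hand": 0}, {"delta_pos": [2, 0.5, 0], "angular": [0, 0, 0], "hand": 0}, {"delta_pos": [1, 0.3, 0], "angular": [0, 0, 0], "hand": 0}])

```text
time_s: 13.1
ee_pos: [515.7, 59.1, 55.3]
tcp_rot: [0.61, 0.793, 0.0, 0.0]
wrist_force: [-0.7, -1.3, 0.3]
grip_width: -0.4
```

>>> carry_out(rows=[{"delta_pos": [1, 0.3, 0], "angular": [0, 0, 0], "hand": 0}, {"delta_pos": [1, 0.3, 0], "angular": [0, 0, 0], "hand": 0}, {"delta_pos": [0, 0, 0], "angular": [0, 0, 0], "hand": 0}])

```text
time_s: 13.4
ee_pos: [517.6, 59.8, 55.3]
tcp_rot: [0.61, 0.793, 0.0, 0.0]
wrist_force: [-2.0, -0.8, -0.1]
grip_width: -0.2
```

```bash
python3 - <<'E'
from plant import ctrl
from h import *
st(ctrl)
shot(ctrl,"scene","s9",(190,340,140,250),5)
E
```

```text
t 13.4 tcp [517.6  59.8  55.3] g [[43.3 94.1 55.3]] ty 14.9 tz [ 0.  0. -1.] F [-2.  -0.8 -0.1] w -0.2 q [-0.03  0.73 -0.21  2.01  0.33  0.44 -0.23]
```

View pics/s9.png

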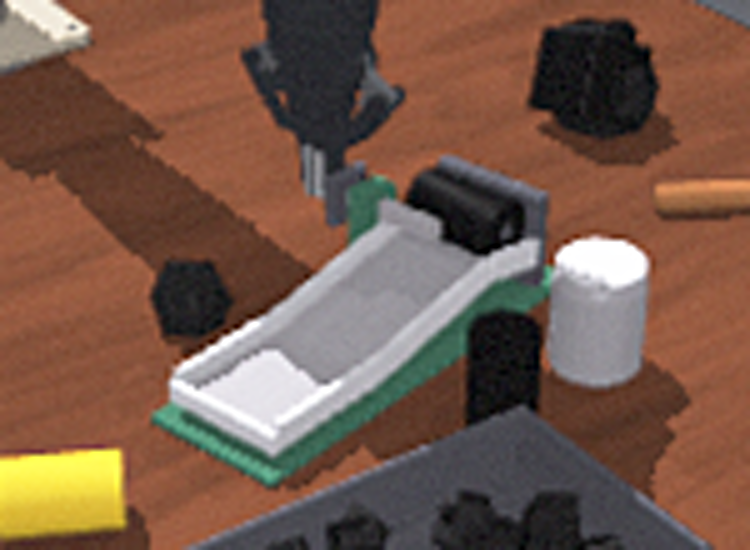

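Not at the end yet (force still ~2 N). Keep going in small steps until the force rises.

>>> carry_out(rows=[{"delta_pos": [1.5, 0.4, 0], "angular": [0, 0, 0], "hand": 0}, {"delta_pos": [1.5, 0.4, 0], "angular": [0, 0, 0], "hand": 0}, {"delta_pos": [0, 0, 0], "angular": [0, 0, 0], "hand": 0}])

```text
time_s: 13.75
ee_pos: [520.9, 60.7, 55.3]
tcp_rot: [0.61, 0.793, 0.0, 0.0]
wrist_force: [-1.1, 0.0, -0.8]
grip_width: 0.1
```

>>> carry_out(rows=[{"delta_pos": [1, 0.3, 0], "angular": [0, 0, 0], "hand": 0}, {"delta_pos": [1, 0.3, 0], "angular": [0, 0, 0], "hand": 0}, {"delta_pos": [0, 0, 0], "angular": [0, 0, 0], "hand": 0}])

```text
time_s: 14.05
ee_pos: [522.7, 61.2, 55.3]
tcp_rot: [0.61, 0.793, 0.0, 0.0]
wrist_force: [-0.5, -0.1, 0.5]
grip_width: 0.2
```

>>> carry_out(rows=[{"delta_pos": [1, 0.3, 0], "angular": [0, 0, 0], "hand": 0}, {"delta_pos": [1, 0.3, 0], "angular": [0, 0, 0], "hand": 0}, {"delta_pos": [0, 0, 0], "angular": [0, 0, 0], "hand": 0}])

```text
time_s: 14.35
ee_pos: [523.8, 61.5, 55.3]
tcp_rot: [0.61, 0.793, -0.001, -0.0]
wrist_force: [-4.0, -1.2, 1.2]
grip_width: -0.1
```

>>> carry_out(rows=[{"delta_pos": [1, 0.3, 0], "angular": [0, 0, 0], "hand": 0}, {"delta_pos": [0, 0, 0], "angular": [0, 0, 0], "hand": 0}])

```text
time_s: 14.55
ee_pos: [523.8, 61.4, 55.2]
tcp_rot: [0.61, 0.793, -0.001, -0.001]
wrist_force: [-4.9, -1.6, 4.2]
grip_width: -0.6
```

```bash
python3 - <<'E'
from plant import ctrl
from h import *
st(ctrl)
shot(ctrl,"scene","s10",(230,330,150,230),7)
E
```

```text
t 14.55 tcp [523.8  61.4  55.2] g [[43.3 87.8 55.2]] ty 14.9 tz [-0.003 -0.001 -1.   ] F [-4.9 -1.6  4.2] w -0.6 q [-0.03  0.73 -0.21  1.99  0.33  0.45 -0.23]
```

View pics/s10.png

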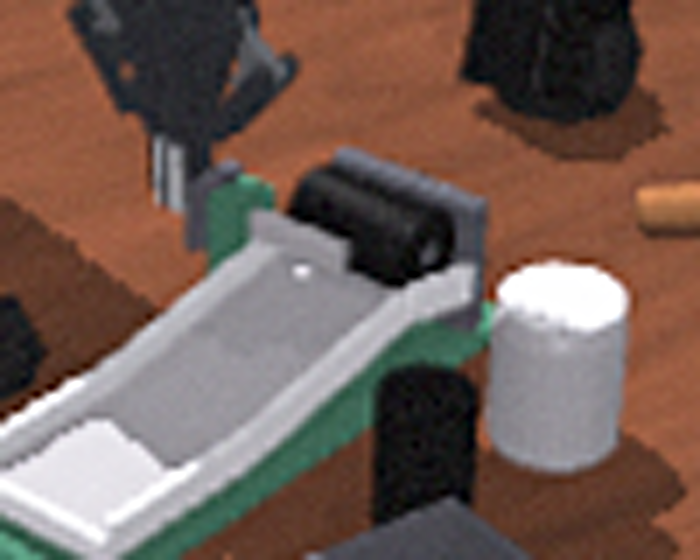

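>>> carry_out(rows=[{"delta_pos": [0, 0, 0], "angular": [0, 0, 0], "hand": 0}, {"delta_pos": [-3.9, -1, 0], "angular": [0, 0, 0], "hand": 0}, {"delta_pos": [-9.7, -2.6, 0], "angular": [0, 0, 0], "hand": 0}, {"delta_pos": [-19, -5, 0], "angular": [0, 0, 0], "hand": 0}, {"delta_pos": [-19, -5, 10], "angular": [0, 0, 0], "hand": 0}, {"delta_pos": [-10, -3, 30], "angular": [0, 0, 0], "hand": 0}, {"delta_pos": [0, 0, 40], "angular": [0, 0, 0], "hand": 0}, {"delta_pos": [0, 0, 40], "angular": [0, 0, 0], "hand": 0}, {"delta_pos": [0, 0, 0], "angular": [0, 0, 0], "hand": 0}, {"delta_pos": [0, 0, 0], "angular": [0, 0, 0], "hand": 0}])

```text
time_s: 15.6
ee_pos: [464.6, 45.5, 176.3]
tcp_rot: [0.61, 0.793, 0.001, 0.001]
wrist_force: [-0.3, 0.7, 0.1]
grip_width: -0.0
```

```bash
python3 - <<'E'
from plant import ctrl
from h import *
st(ctrl)
shot(ctrl,"scene","s11",(230,330,150,230),7)
shot(ctrl,"top","t11",(180,320,130,240),5)
# expected plate centre-top outer corners for gate=60 and bar tip, in t11 crop px
for n,q in [("plate out L",(60,75,78)),("plate out R",(26,75,78)),("bar tip",(43,-7,66)),("blank c",(76,0,57)),("blank back",(54,0,57)),("blank end+",(76,35,57)),("blank end-",(76,-35,57))]:
    u=proj("top",g2w(P,q))[0];v=proj("scene",g2w(P,q))[0];print(n,((u-[180,130])*5).round(),((v-[230,150])*7).round())
E
```

```text
t 15.6 tcp [464.6  45.5 176.3] g [[ 43.  149.  176.3]] ty 14.9 tz [ 0.003  0.    -1.   ] F [-0.3  0.7  0.1] w -0.0 q [ 0.07  0.47 -0.32  2.07  0.24  0.64 -0.15]
plate out L [209. 435.] [221. 151.]
plate out R [270. 420.] [174. 177.]
bar tip [206. 284.] [333. 241.]
blank c [151. 312.] [364. 226.]
blank back [190. 302.] [335. 244.]
blank end+ [166. 373.] [306. 203.]
blank end- [137. 251.] [423. 250.]
```

View pics/s11.png

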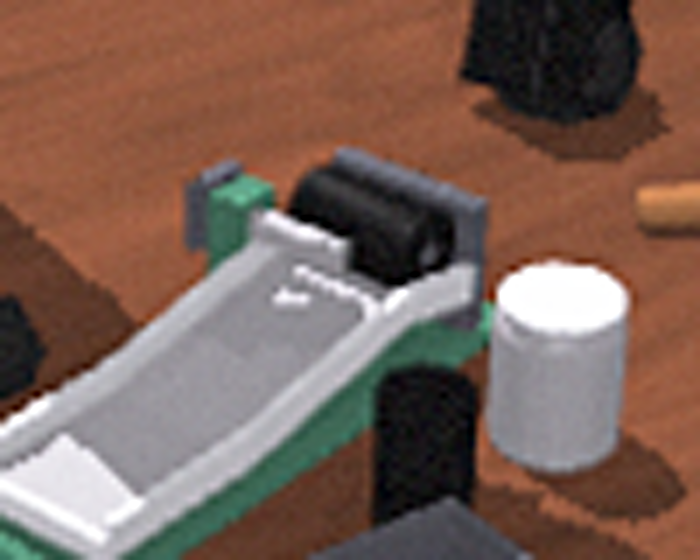

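View pics/t11.png

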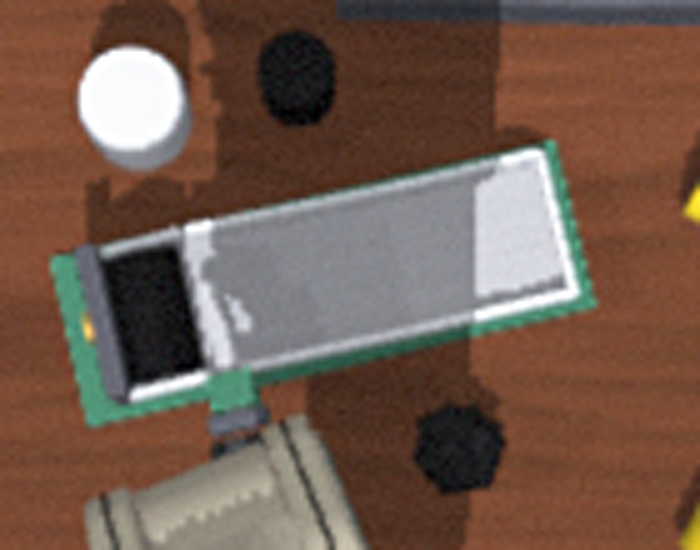

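```bash
python3 - <<'E'
from plant import ctrl
print(ctrl.close_job())
E
```

```text
the job is handed in; nothing more can be done
None
```

The blank is seated in the hollow against the end stop, the gate bar is pushed fully in behind it, and I handed the job in at about 15.6 s of the 58 s allowed. The hand-in reports no verdict.

- **Rolling:** I pushed the blank up the ramp and over the crest with two fingertips spread about 30 mm. Wrist force readings, taken between moves, stayed at about 2 N or less. It rolled into the hollow by itself. The pictures showed it against the end stop with the gate still almost out (about 4 mm in).
- **Gate:** I pushed the gate head with the shut fingers until it stopped moving and the force rose to about 5–7 N. I then drew the arm clear to about 176 mm above the bench, with the wrist force near zero.
- **Last pictures:** The push plate stands within about 5 crop pixels (roughly 3 mm) of where it should be at 60 mm in. The bar lies just downhill of the seated blank, and the tin, spare blank and small lump look unmoved. The last crops did not show the jar, brush and scraper in full, but the arm went nowhere near them at low height.
- **Small disagreement:** The gate's hard stop came about 2 mm beyond where I expected it, which is within the calibration error.

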